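Turn the flip-board of the honing stand over to its strop

TASK

The flip-board of the honing stand is to show its ridged strop face instead of the flat sharpening plate. First park the block plane that lies on it, sole down, in the empty tool tray; then draw the barrel bolt, turn the board over by half a turn (a push on its edges is enough), and shoot the bolt fully home again so that the board is locked level with the strop up. Never tip the plane over, and leave the spray can, the wax tin and the cork block in the other tray where they are.

Things in the scene. Friction and masses are not known exactly. Their poses are not given: they have to be found in the camera images.
- stand: Plywood honing stand, screwed down. Origin on the bench under the middle of the flip-board; its y axis runs along the pivot (at x = 0, z = 100 mm), z up. Base x -62 to 62, y -145 to 225, 18 mm thick. Uprights at y 111 to 131 and -131 to -111 mm, 64 mm wide, 124 mm high, round-topped. A bolt block stands outside the +y upright: x 11 to 61, y 131 to 221 mm, top at z 94 mm.
- board_middle (a point): Centre of the flip-board, on the pivot axis, turning with it. Board 200 mm along y, 110 mm wide in x, 28 mm thick, with a plain ledge 17 mm wide on both faces along both long edges. Its edges swing 25 mm clear of the base. It is balanced, and the pivot is stiff (about 0.09 N m): it stays where it is left and can be turned either way round, by pushing down or across on its edges.
- plate_middle (a point): Middle of the flat steel sharpening plate with round dimples, 76 x 176 mm, on the board's local +z face; its surface is 22 mm from the pivot axis. It is up at the start.
- strop_middle (a point): Middle of the pale wooden strop block with four half-round ridges along y, 76 x 176 mm, on the board's local -z face; ridge tops 24 mm, block edges 19 mm from the pivot axis. The ridges can catch a fingertip: push on the plain ledges (14 mm from the axis). It is down at the start and must come up.
- board (a joint): Angle of the flip-board about the stand's y axis, rad: 0 plate up and level (start); +3.14 or -3.14 strop up and level. Positive angles lower the edge that lies at the stand's +x side at the start. Stops at +-3.6.
- bolt (a joint): Travel of the barrel bolt, m: 0 home (start), 0.028 fully drawn, along the stand's +y. Stays where left (friction about 2 N). Home, its 10 mm round-nosed rod stands 14 mm deep in one of two 18 x 14 mm holes in the board's end, 36 mm either side of the pivot, and locks the board within 4 degrees; drawn 17 mm it is clear. It enters only a board level within about 7 degrees, and centres it.
- bolt_knob (a point): Middle of the bolt's upright steel knob, 15 mm across, z = 118 to 148 mm, at x = 36 mm of the stand and y = 170 mm when home, 198 mm when drawn. Push it along y. Nothing beside it is as high; the upright next to it (y up to 131 mm) is 124 mm high.
- plane_middle (a point): Centre of the iron block plane, 27 mm above its sole. 48 mm wide in its x, 155 mm long in its y, 54 mm high, 0.5 to 0.9 kg. It lies loose on the sharpening plate, roughly along the pivot. Its side walls (48 mm apart outside) rise to 36 mm over the sole at its middle; above them the body is 40 mm wide.
- tray_a_floor (a point): Middle of the felt floor of the empty tool tray (5 mm over the bench). The tray is fixed; inside it measures 66 mm in x and 172 mm in y, its rim stands 9 mm above the floor, 14 mm above the bench, walls 6 mm thick.
- tray_b_floor (a point): The same point of the other tray, alike but holding the cork block.
- cork_middle (a point): Centre of the cork sanding block, 62 x 112 x 38 mm, lying in the other tray; not to be moved.
- can_middle (a point): Centre of the upright spray can, 53 mm across, 188 mm high, standing free on the bench close to one long side (stand's +x or -x) of the stand; not to be moved.
- tin_middle (a point): Centre of the flat wax tin, 86 mm across, 43 mm high, standing free on the bench at the opposite long side of the stand from the can; not to be moved.
Not all that is in view belongs to the job. There is more than one size of the part that bears plane_middle; the job needs the larger.

How it is judged:
By the outcome, as a careful person would: the job done as asked, in the order asked, and still so for the second after the job is handed in, with the robot touching nothing.
It also fails if it takes over 72 s, if anything falls off the work surface, if the arm or the gripper's body presses on something with over 40 N, if the wrist force passes 120 N, or if a joint passes its speed limit or range.

ROBOT

A 6-joint arm with a two-finger parallel gripper is mounted at the origin on a cart in front of the work surface, level with it; the furniture and walls round the work are solid. World frame = base frame: x ahead of the robot, y to its left, z up, the work surface at z = 0. Lengths are in mm, angles in rad, forces in N, time in s.
With the tool pointing down it reaches from about 350 to 975 mm from the base axis. Payload 7.1 kg.
Tool frame: the origin (TCP) lies midway between the tips of the shut fingers; the grasp point (between the pads) lies 19 mm behind it (ctrl.grasp_offset is the distance from the TCP to the grasp point, in mm); z points along the fingers, y is the line along which they close (so a half turn about z gives the same grasp; the last joint's range is limited). The gripper opens to 88 mm and grips with 3 to 60 N. Pads are 20 mm wide; open, the fingers measure 115 mm over their backs; the gripper's body (75 mm by 178 mm) begins 61 mm behind the grasp point.
Start: joints at [-0.019, 0.423, 1.63, -0, 1.089, -0.019], TCP at [624.984, 0.026, 222.675] pointing down, gripper open.
Joint ranges: [-3, 3], [-0.9, 2.11], [0.09, 2.58], [-1.31, 4.45], [0.11, 2.69], [-2.54, 2.54]. Speed limits (rad/s): [2.39, 2.39, 3.01, 3.14, 3.14, 3.14].

INTERFACE

Orientations are given as a rotation vector (axis times angle).
In Python, from workcell import ctrl gives the robot as it stands. The module is installed in compiled form; this text tells all that it offers.
- The arm moves only by the tool servo_tool, never from a script. Its argument "rows" is a list of rows, each a list of 7 numbers: the turn, a rotation vector about the tool's x, y, z as a fraction of full scale, then the shift along the tool's x, y, z as a fraction of full scale, then the finger opening in mm, from 0 to 87.8. A call has 1 to 10 rows; each row is the pose to reach, as a shift and turn from the pose commanded when the call began, along the tool's axes at that moment; what a row does not reach only later rows make up. Full scale, the value 1, is 20 cm for a shift and 1.5 rad for a turn. A row lasts 1/8 s, in which the tool goes at most 62.5 mm and 10.7 degrees, less where a joint would pass 70% of its speed; a pose out of reach is approached as far as the arm can. A call with a number of a shift or a turn outside -1 to 1 is refused whole. A call with a gripper value outside its range is refused whole. The fingers move at their own pace and stop on an object; the grip force is fixed at half the most. Time passes only in rows, so rows that repeat a pose let the fingers close. It gives the time, the measured TCP pose, the force, the opening and the grip force at its end, in the units of the state.
- ctrl.get_obs(): the state, without advancing time (a new reading comes with each control period).
- ctrl.get_image(name): name is "scene" or "side" or "wrist"; returns (picture, depth): 480x640x3 uint8, red, green, blue; 480x640 float32, mm along the optical axis (not along the pixel's ray), 0 where there is no reading.
- ctrl.camera_info(name): a dict with "intrinsics" (3x3 intrinsics, pixels), "R" (3x3) and "t" (3): a world point X has camera coordinates R X + t. Camera axes: x right, y down, z forward; pixel columns grow to the right and rows downward; lengths in mm; the calibration is good to about 2 mm. The wrist camera is an equidistant fisheye: a pixel r from the principal point sees the ray r / f radians off the axis. A picture is of the moment at which its call begins: read the wrist's pose just before it. camera_info takes no time and is no camera call; for the wrist camera it gives the pose at the moment of the call.
- ctrl.close_job(): hands the job in; it is judged then, once.
The state is a dict: "t": time; "qpos": joint angles; "qvel": joint speeds; "joint_torque": joint torques, N m; "ee_pos": TCP position; "orientation": TCP orientation; "ft_force": force on the tool from outside, world axes, zero at the start; "moment": the same for the moment, N m; "width": finger opening in mm; "grasp_force": force on a finger pad.
Only numpy, scipy, OpenCV 4.12 (cv2) and the standard library are available. Lean on these libraries where they do the work, as an engineer would, in place of code of your own. Each camera call takes 0.05 s, during which the arm holds its last target. There are 200 camera calls.

## Working session

There is one attempt and no reset: what is moved stays moved. The work goes in short steps, Python scripts to look and compute and a tool call to move; the robot and the scene stay as the last step left them, time stands still between calls to the robot, and variables do not carry over. Pictures are saved under pics/ and viewed, at most 10 in all, crops included, and the job is handed in when it is done.

Besides the shell and the picture viewer there is one more tool, called after "Call:" as a command line: name --pt "numbers of a row" for each row, then --argument value for the rest. servo_tool: Moves the arm, as the interface text tells. Its arguments: {"type":"object","properties":{"rows":{"type":"array","items":{"type":"array","items":{"type":"number"}}}},"required":["rows"]}

```bash
mkdir -p pics; ls; cat > h.py <<'E'
import numpy as np,cv2
from workcell import ctrl
from scipy.spatial.transform import Rotation as Rn
def cloud(name):
    im,d=ctrl.get_image(name); c=ctrl.camera_info(name); K=np.array(c["intrinsics"]);R=np.array(c["R"]);t=np.array(c["t"])
    v,u=np.mgrid[:480,:640]
    P=np.stack([(u-K[0,2])/K[0,0]*d,(v-K[1,2])/K[1,1]*d,d],-1)
    W=(P-t)@R
    W[d==0]=np.nan
    return im,d,W
def save(n,im): cv2.imwrite(n,cv2.cvtColor(im,cv2.COLOR_RGB2BGR))
E
python3 - <<'E'
from h import *
for n in("scene","side"):
    im,d,W=cloud(n); save(f"pics/{n}.png",im); np.savez(f"{n}.npz",im=im,d=d,W=W)
    print(n,ctrl.camera_info(n))
print(ctrl.get_obs())
E
```

```text
pics
scene {'intrinsics': array([[589.3404074 ,   0.        , 312.62221536],
       [  0.        , 589.3404074 , 243.1236626 ],
       [  0.        ,   0.        ,   1.        ]]), 'R': array([[ 0.56070219, -0.82773297,  0.02170686],
       [-0.55329249, -0.3940435 , -0.73389178],
       [ 0.61601987,  0.39948449, -0.67891948]]), 't': array([-332.19564505,  416.08257609, 1279.32851325])}
side {'intrinsics': array([[522.64063286,   0.        , 315.50617489],
       [  0.        , 522.64063286, 233.2433461 ],
       [  0.        ,   0.        ,   1.        ]]), 'R': array([[-0.88629459, -0.4631022 , -0.00427184],
       [-0.29295171,  0.56775347, -0.76930832],
       [ 0.35869373, -0.68058236, -0.63886341]]), 't': array([ 514.59223704,  268.65091875, 1231.95723892])}
{'t': 0.1, 'qpos': array([-1.90168401e-02,  4.23767661e-01,  1.63059734e+00, -6.56806620e-06,
        1.08860990e+00, -1.90378141e-02]), 'qvel': array([ 9.32815325e-05, -1.84496314e-03, -2.64298897e-03, -1.16729579e-03,
        1.30153534e-03, -5.36696510e-04]), 'joint_torque': array([ 6.49496542e-04, -5.45618248e+01, -2.74323839e+01,  6.46709581e-02,
        1.88581715e-02,  1.54216096e-06]), 'ee_pos': array([6.24499848e+02, 2.29042879e-02, 2.21983792e+02]), 'orientation': array([-2.22071324e+00, -2.22076659e+00,  1.51190899e-03]), 'ft_force': array([-1.19751195, -0.32892686,  0.18220702]), 'moment': array([0.01990428, 0.0269179 , 0.01019363]), 'grasp_force': 0.0, 'width': 87.56841083859608}
```

View pics/scene.png

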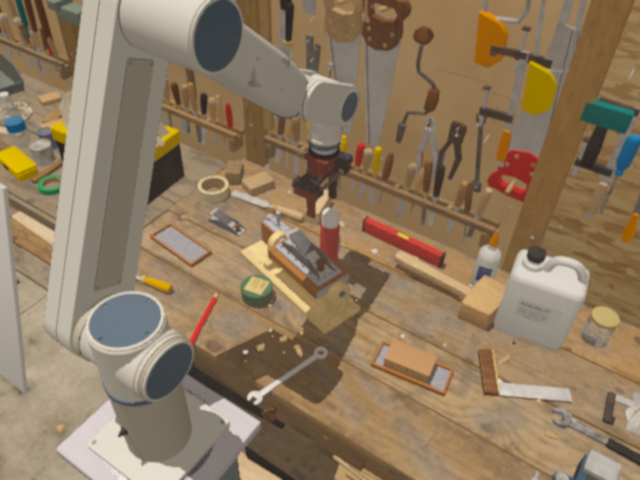

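View pics/side.png

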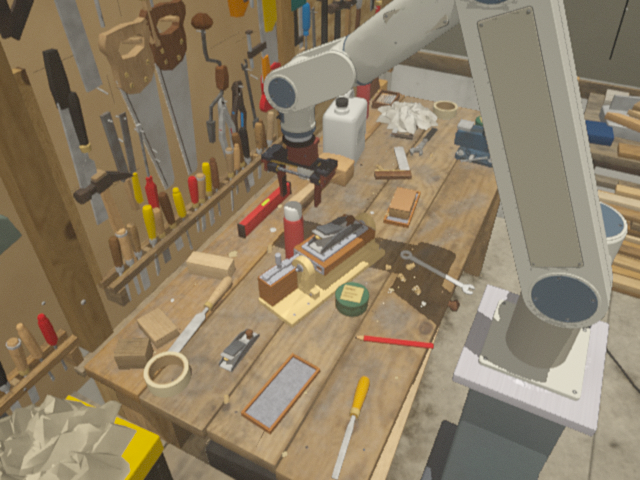

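The scene camera shows the empty tray at about (180,244) and the cork tray at (412,365). The large plane on the board is at (310,250), and a small plane (decoy) lies on the bench at (227,220). The can is at (330,232) and the tin at (257,290). In the side view, the bolt block is at (280,280), the planes are at (338,238) large and (238,345) small, and the empty tray is at (282,392). The plane on the board fits the description because it's the larger one. I'll confirm that with one enlarged crop and an orthographic map.

```bash
python3 - <<'E'
from h import *
# top-down orthophoto 1px = 1mm, x 300..850 (up), y -350..450 ; rendered highest point
H=np.full((550,800),-1.);I=np.zeros((550,800,3),np.uint8)
for n in("scene","side"):
    z=np.load(n+".npz");W=z["W"].reshape(-1,3);im=z["im"].reshape(-1,3)
    ok=np.isfinite(W).all(1)&(W[:,2]<215)&(W[:,2]>-15)
    W=W[ok];im=im[ok];o=np.argsort(W[:,2]);W=W[o];im=im[o]
    r=(850-W[:,0]).astype(int);c=(450-W[:,1]).astype(int)
    k=(r>=1)&(r<549)&(c>=1)&(c<799)
    for p,cc,zz in zip(r[k],c[k],range(k.sum())):
        h=W[k][zz,2] if False else None
    for rr,cc,h,q in zip(r[k],c[k],W[k,2],im[k]):
        s=H[rr-1:rr+2,cc-1:cc+2];m=s<h
        s[m]=h;I[rr-1:rr+2,cc-1:cc+2][m]=q
np.savez("top.npz",H=H,I=I)
for g in range(0,550,50): cv2.line(I,(0,g),(6,g),(255,0,0),1)
for g in range(0,800,50): cv2.line(I,(g,0),(g,6),(255,0,0),1)
save("pics/top.png",I)
im=np.load("side.npz")["im"][180:440,210:410]; save("pics/crop.png",cv2.resize(im,None,fx=2.3,fy=2.3,interpolation=cv2.INTER_CUBIC))
E
```

```text
(no output)
```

View pics/top.png

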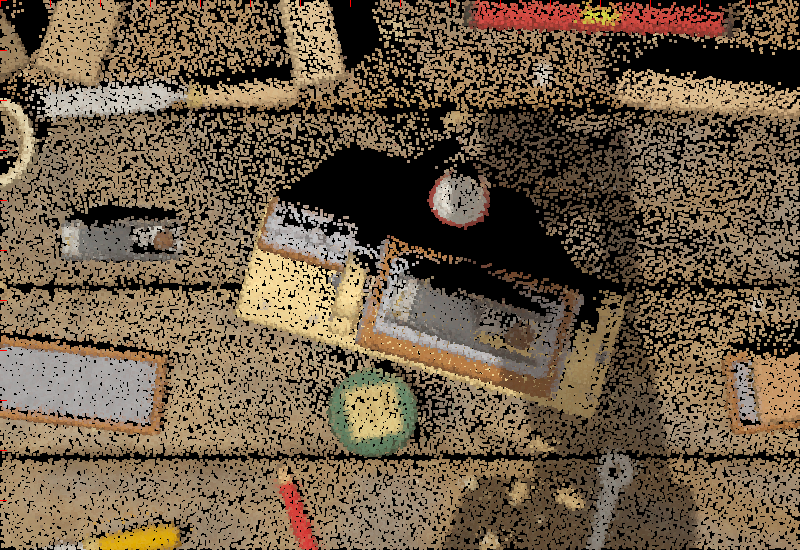

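View pics/crop.png

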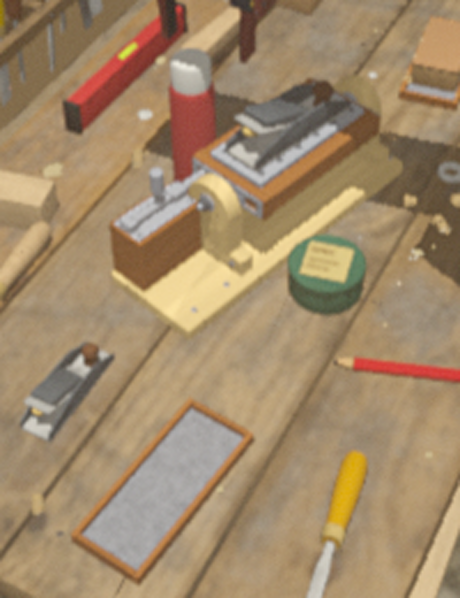

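The top-down map and crop confirm it. The large plane sits on the board on the steel plate, and the small one lies on the bench. The bolt block is on the stand's +x side, which is roughly world +x, beside the can, and the tin is on the -x side. Next I'll fit the poses.

```bash
cat > fit.py <<'E'
from h import *
P=[];C=[]
for n in("scene","side"):
    z=np.load(n+".npz");W=z["W"].reshape(-1,3);ok=np.isfinite(W).all(1);P.append(W[ok]);C.append(z["im"].reshape(-1,3)[ok].astype(int))
def sel(i,x0,x1,y0,y1,z0,z1):
    W=P[i];k=(W[:,0]>x0)&(W[:,0]<x1)&(W[:,1]>y0)&(W[:,1]<y1)&(W[:,2]>z0)&(W[:,2]<z1);return W[k],C[i][k]
def rect(w): 
    lo=cv2.minAreaRect(w[:,:2].astype(np.float32)); return np.round(lo[0],1),np.round(lo[1],1),round(lo[2],2)
E
python3 - <<'E'
from fit import *
for i in (0,1):
    print("cam",i)
    w,c=sel(i,400,660,-190,220,12,24);  print("base",len(w),rect(w),np.median(w[:,2]))
    w,c=sel(i,430,660,-150,110,106,118); print("ledge",len(w),rect(w),np.median(w[:,2]))
    w,c=sel(i,430,660,-150,110,118,125); print("plate",len(w),rect(w),np.median(w[:,2]))
    w,c=sel(i,430,660,-150,80,131,190); print("plane",len(w),rect(w),w[:,2].max())
    w,c=sel(i,560,680,80,220,122,160); print("knob",len(w),w.mean(0) if len(w) else 0,w[:,2].max() if len(w) else 0, rect(w))
    w,c=sel(i,400,530,270,480,9,20); print("trayA",len(w),rect(w),np.median(w[:,2]))
    w,c=sel(i,400,530,270,480,2,9);k=(c.max(1)-c.min(1))<40;w=w[k]; print("felt",len(w),rect(w),np.median(w[:,2]))
    w,c=sel(i,610,700,-60,30,150,200); print("can",len(w),rect(w),w[:,2].max())
    w,c=sel(i,380,490,20,130,38,50); print("tin",len(w),rect(w))
E
```

```text
cam 0
base 2115 (array([488. ,  25.5]), array([384.1, 190.9]), 81.99) 17.737738269653367
ledge 1116 (array([565.9, -25. ]), array([278.9, 181.5]), 73.44) 113.07205633434984
plate 656 (array([530.3, -17.8]), array([225.4, 194.8]), 36.97) 121.47927590895299
plane 1404 (array([575.8, -36.3]), array([157.1, 156.4]), 68.96) 189.8395308875591
knob 71 [597.37702827 120.12172782 133.60369254] 153.0290426601987 (array([588.2, 116.9]), array([75.5, 21.2]), 41.07)
trayA 412 (array([454.5, 379.1]), array([191.9, 104. ]), 84.1) 12.429006647857697
felt 641 (array([471.4, 385.3]), array([169.4,  63. ]), 82.96) 5.44777895078743
can 335 (array([649.8, -13. ]), array([51.6, 46.9]), 66.47) 192.6660623113115
tin 614 (array([436.1,  74.9]), array([86.8, 84.4]), 38.95)
cam 1
base 2435 (array([519. ,  48.6]), array([372.7, 234. ]), 40.35) 17.705406658248688
ledge 1068 (array([535.8, -11. ]), array([276.8, 169.2]), 52.38) 113.2209583388954
plate 596 (array([530.2, -17.2]), array([241.4, 149.1]), 45.41) 121.7094685354048
plane 1186 (array([579.6, -30.9]), array([156.8, 154.2]), 73.91) 189.93276599393874
knob 90 [598.57967816 125.73312224 134.25414339] 150.49821686803352 (array([587.6, 117.9]), array([75.5, 25.3]), 42.83)
trayA 776 (array([465.3, 380. ]), array([187.,  81.]), 83.74) 12.91874573063557
felt 1876 (array([475.3, 381. ]), array([181.3,  80.7]), 83.38) 5.544386112431541
can 348 (array([650.3,  -8. ]), array([47. , 45.5]), 72.56) 190.84124040442015
tin 693 (array([437.8,  78.6]), array([83. , 87.4]), 24.0)
```

```bash
cat >> fit.py <<'E'
def tmpl(w,L,Wd,g,ring=4,span=(14,.12)):
    # w Nx2; L along local y, Wd along local x; g=(x,y,yaw): maximise inside - ring count
    from itertools import product
    def sc(x,y,a):
        d=w-[x,y];u=abs(d[:,0]*np.cos(a)+d[:,1]*np.sin(a))-Wd/2;v=abs(-d[:,0]*np.sin(a)+d[:,1]*np.cos(a))-L/2
        m=np.maximum(u,v); return (m<0).sum()-((m>=0)&(m<ring)).sum()
    b=g
    for s in(1,.4,.15,.07):
        best=[]
        for dx,dy,da in product(np.linspace(-1,1,9),repeat=3):
            p=(b[0]+dx*span[0]*s,b[1]+dy*span[0]*s,b[2]+da*span[1]*s);best.append((sc(*p),p))
        mx=max(q[0] for q in best);b=np.mean([q[1] for q in best if q[0]>=mx-1],0)
    return np.round(b,3),mx,len(w)
E
python3 - <<'E'
from fit import *
for i in (0,1):
    w,c=sel(i,400,680,-170,120,109,125); print("board",tmpl(w[:,:2],200,110,(537,-16,-.3)))
    w,c=sel(i,400,680,-200,240,14,22); print("base",tmpl(w[:,:2],370,124,(537,-16+0,-.3)) )
    w,c=sel(i,400,680,-170,120,128,157); w=w[np.hypot(w[:,0]-650,w[:,1]+10)>35];print("plane",tmpl(w[:,:2],155,48,(540,-10,-.3)))
    w2=w[w[:,2]>140];print(" planetop",rect(w2))
    w,c=sel(i,400,530,270,500,2,18);k=((c.max(1)-c.min(1))<25)&(w[:,2]<9);print("felt",tmpl(w[k][:,:2],172,66,(463,376,-.1)))
    k=~k&(w[:,2]>8);
    w=w[((c.max(1)-c.min(1))>70)&(c[:,0]>110)];print("tray",tmpl(w[:,:2],184,78,(463,376,-.1)),rect(w))
    w,c=sel(i,570,650,100,160,126,147);print("knob",len(w),np.median(w,0))
    for q in w[::6]:print(np.round(q),end='')
    w,c=sel(i,610,700,-60,30,183,192); print("can",np.median(w,0))
    print(-ctrl.camera_info(("scene","side")[i])["R"].T@ctrl.camera_info(("scene","side")[i])["t"])
E
```

```text
board (array([ 5.30262e+02, -2.24220e+01, -2.65000e-01]), np.int64(1155), 1628)
base (array([ 5.34133e+02,  2.79500e+00, -2.48000e-01]), np.int64(1618), 1780)
plane (array([ 5.28602e+02, -2.01750e+01, -2.64000e-01]), np.int64(606), 682)
 planetop (array([530.8, -19.7]), array([134.8,  55.4]), 74.58)
felt (array([ 4.71908e+02,  3.86937e+02, -1.21000e-01]), np.int64(592), 592)
tray (array([ 4.65450e+02,  3.79395e+02, -1.19000e-01]), np.int64(203), 306) (array([470. , 377.8]), array([216.7,  99.9]), 87.72)
knob 33 [610.80924453 130.95485826 141.16842237]
[617. 142. 146.][611. 134. 147.][608. 135. 141.][611. 134. 136.][610. 130. 135.][613. 125. 132.]can [649.62237515 -11.54062201 187.26301775]
[-371.61359446 -622.0865486  1181.13156082]
board (array([ 5.32443e+02, -1.46980e+01, -2.86000e-01]), np.int64(1116), 1553)
base (array([ 5.33696e+02,  6.68000e+00, -3.01000e-01]), np.int64(1929), 2223)
plane (array([ 5.31075e+02, -1.21930e+01, -3.00000e-01]), np.int64(512), 577)
 planetop (array([531.5, -14.2]), array([136.7,  52.8]), 73.06)
felt (array([ 4.66974e+02,  3.76855e+02, -1.17000e-01]), np.int64(1833), 1833)
tray (array([ 4.644e+02,  3.802e+02, -1.180e-01]), np.int64(549), 609) (array([465.2, 377.4]), array([192.2,  80.5]), 83.45)
knob 44 [612.01376218 138.91384302 139.00012452]
[618. 129. 147.][617. 140. 146.][611. 136. 142.][610. 139. 142.][610. 135. 135.][608. 139. 136.][606. 137. 132.][614. 142. 126.]can [652.16579469  -6.90766738 186.83219555]
[ 92.88672775 924.22967459 995.9260462 ]
```

Call:
servo_tool --pt "0 0 0.1 -0.04 -0.24 0 87" --pt "0 0 0.188 -0.08 -0.475 0 87" --pt "0 0 0.188 -0.08 -0.475 0 87" --pt "0 0 0.188 -0.08 -0.475 0 87"

```text
t: 0.6
ee_pos: [530.9, -16.0, 223.1]
orientation: [2.51, 1.888, 0.002]
ft_force: [0.1, 0.3, 0.2]
width: 87.1
grasp_force: 0.0
```

```bash
cat >> h.py <<'E'
def pose():
    o=ctrl.get_obs(); R=Rn.from_rotvec(o["orientation"]).as_matrix(); return np.array(o["ee_pos"]),R,o
def wcloud():
    c=ctrl.camera_info("wrist"); im,d=ctrl.get_image("wrist"); K=np.array(c["intrinsics"]);R=np.array(c["R"]);t=np.array(c["t"])
    v,u=np.mgrid[:480,:640]; x=u-K[0,2];y=v-K[1,2];r=np.hypot(x,y)+1e-9;th=r/K[0,0]
    k=np.tan(np.minimum(th,1.4))/r*d
    P=np.stack([x*k,y*k,d],-1);W=(P-t)@R;W[(d==0)|(th>1.3)]=np.nan
    return im,d,W
def step(target,yaw=None):
    "tool-frame units from current measured pose to world target, yaw = desired stand-like yaw"
    p,R,o=pose(); s=R.T@(np.array(target)-p)/200
    cur=np.arctan2(R[1,1],R[0,1]); print("t",o["t"],"pos",p.round(1),"yaw",round(cur,3),"F",np.round(o["ft_force"],1),"w",round(o["width"],1)," shift",s.round(3),"turn z",None if yaw is None else round(-(yaw-cur)/1.5,3))
E
python3 - <<'E'
from h import *
step((530,-16,136),-.282)
im,d,W=wcloud(); save("pics/w1.png",im); np.savez("w1.npz",im=im,d=d,W=W)
from fit import tmpl
w=W.reshape(-1,3);w=w[np.isfinite(w).all(1)]
def s(a,b,c,e,z0,z1): return w[(w[:,0]>a)&(w[:,0]<b)&(w[:,1]>c)&(w[:,1]<e)&(w[:,2]>z0)&(w[:,2]<z1)]
q=s(400,680,-170,120,109,125);print("board",tmpl(q[:,:2],200,110,(531,-16,-.28)))
q=s(400,680,-170,120,127,157);print("plane",tmpl(q[:,:2],155,48,(530,-16,-.28)))
E
```

```text
t 0.6 pos [530.9 -16.  223.1] yaw -0.281 F [0.1 0.3 0.2] w 87.1  shift [-0.002 -0.005  0.435] turn z 0.001
board (array([ 5.40275e+02,  2.55000e+00, -2.78000e-01]), np.int64(19151), 21842)
plane (array([ 5.33098e+02, -1.74520e+01, -3.00000e-01]), np.int64(6043), 7603)
```

View pics/w1.png

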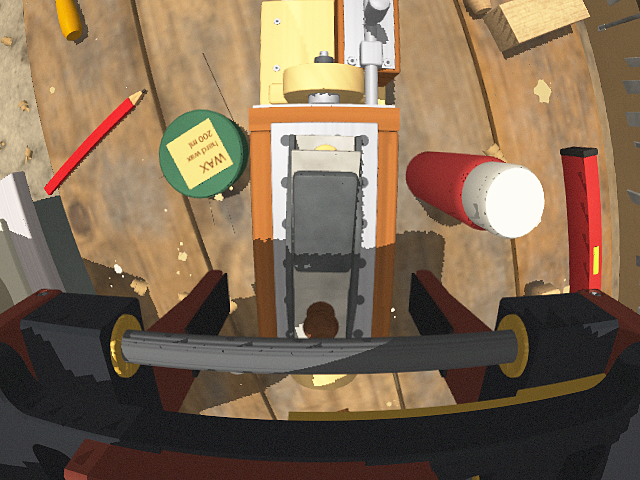

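The wrist view shows the plane straight between the open fingers. Its front is at about (325,145) and its knob at (320,320), and it's aligned with the jaws. I'll descend and grip.

Call:
servo_tool --pt "0 0 0 0 0 0.2 87" --pt "0 0 0 0 0 0.38 87" --pt "0 0 0 0 0 0.433 87" --pt "0 0 0 0 0 0.433 87" --pt "0 0 0 0 0 0.433 44" --pt "0 0 0 0 0 0.433 44" --pt "0 0 0 0 0 0.433 44" --pt "0 0 0 0 0 0.433 44" --pt "0 0 0 0 0 0.433 44" --pt "0 0 0 0 0 0.433 44"

```text
t: 1.9
ee_pos: [531.4, -16.2, 136.9]
orientation: [2.51, 1.886, 0.004]
ft_force: [3.9, -1.6, 5.3]
width: 48.1
grasp_force: 29.9
```

Call:
servo_tool --pt "0 0 0 0 0 -0.1 40" --pt "0 0 0 0 0 -0.25 40" --pt "0 0 0 0 0 -0.4 40" --pt "0 0 0 0 0 -0.4 40" --pt "0 0 0 0 0 -0.4 40"

```text
t: 2.52
ee_pos: [528.2, -15.8, 214.1]
orientation: [-2.509, -1.886, 0.005]
ft_force: [-0.8, 0.4, -6.8]
width: 48.1
grasp_force: 29.7
```

```bash
python3 - <<'E'
from h import *
step((465,380,215),-.118)
# where is plane along tool x?
im,d,W=wcloud(); p,R,o=pose(); L=(W.reshape(-1,3)-p)@R
k=np.isfinite(L).all(1)&(abs(L[:,1])<24)&(L[:,2]<25)&(L[:,2]>-60); L=L[k]
print("tool x range",np.percentile(L[:,0],[.5,99.5]))
for a in range(-80,100,20):
    q=L[(L[:,0]>a)&(L[:,0]<a+20)]
    if len(q):print(a,len(q),np.percentile(q[:,2],[5,50,95]).round(1),np.percentile(q[:,1],[2,98]).round(1))
E
```

```text
t 2.525 pos [528.2 -15.8 214.1] yaw -0.282 F [-0.8  0.4 -6.8] w 48.1  shift [ 1.813 -0.854 -0.003] turn z -0.109
tool x range [-73.52969017  75.07698444]
-80 822 [-5.7  8.   9.6] [-23.   21.9]
-60 2434 [-20.6 -13.5   8.6] [-22.5  21.5]
-40 261 [-20.8 -18.5  -1.7] [-23.7  23. ]
-20 2516 [-24.7 -21.7 -16.2] [-23.8  22.7]
0 4993 [-33.4 -26.9 -20.1] [-23.9  22.9]
20 5560 [-37.  -33.4 -17.3] [-22.6  23. ]
40 6474 [-40.2 -37.7 -29.9] [-18.3  20. ]
60 4335 [-34.6 -25.5   9.4] [-20.4  22.4]
```

Call:
servo_tool --pt "0 0 -0.02 0.15 -0.07 0 40" --pt "0 0 -0.04 0.38 -0.18 0 40" --pt "0 0 -0.07 0.62 -0.29 0 40" --pt "0 0 -0.09 0.85 -0.4 0 40" --pt "0 0 -0.109 0.95 -0.45 0 40" --pt "0 0 -0.109 0.95 -0.45 0 40"

```text
t: 3.32
ee_pos: [495.0, 192.6, 214.3]
orientation: [-2.345, -2.088, 0.005]
ft_force: [1.0, -0.4, -6.9]
width: 48.3
grasp_force: 29.7
```

```bash
python3 - <<'E'
from h import *
step((465,380,120),-.118)
E
```

```text
t 3.325 pos [495.  192.6 214.3] yaw -0.116 F [ 1.  -0.4 -6.9] w 48.3  shift [ 0.914 -0.256  0.471] turn z 0.002
```

Call:
servo_tool --pt "0 0 0 0.15 -0.04 0 40" --pt "0 0 0 0.38 -0.11 0.05 40" --pt "0 0 0 0.62 -0.17 0.15 40" --pt "0 0 0 0.82 -0.23 0.3 40" --pt "0 0 0 0.914 -0.256 0.47 40" --pt "0 0 0 0.914 -0.256 0.47 40" --pt "0 0 0 0.914 -0.256 0.47 40" --pt "0 0 0 0.914 -0.256 0.47 40"

```text
t: 4.32
ee_pos: [468.2, 378.4, 123.2]
orientation: [2.35, 2.084, 0.002]
ft_force: [0.5, -0.6, -6.6]
width: 48.1
grasp_force: 29.7
```

```bash
python3 - <<'E'
from h import *
step((465,380,20),-.118)
im,d,W=wcloud(); save("pics/w2.png",im)
from fit import tmpl
w=W.reshape(-1,3);c=im.reshape(-1,3).astype(int);k=np.isfinite(w).all(1)&(w[:,2]>8)&(w[:,2]<19)&(c[:,0]>110)&(c[:,0]-c[:,2]>60)&(abs(w[:,0]-465)<80)&(abs(w[:,1]-380)<130)
w=w[k];print(len(w),tmpl(w[:,:2],184,78,(465,380,-.118)))
E
```

```text
t 4.325 pos [468.2 378.4 123.2] yaw -0.12 F [ 0.5 -0.6 -6.6] w 48.1  shift [ 0.005 -0.018  0.516] turn z -0.001
1094 (array([ 4.66919e+02,  3.86065e+02, -1.19000e-01]), np.int64(1092), 1094)
```

View pics/w2.png

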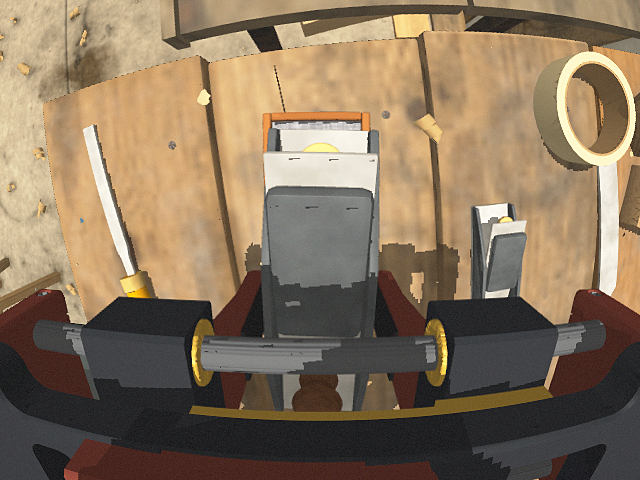

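```bash
python3 - <<'E'
from h import *
im,d,W=wcloud(); p,R,o=pose(); L=((W.reshape(-1,3)-p)@R).reshape(480,640,3); wz=W[...,2]
for col in (275,290,340,360):
    print(col,[(r,im[r,col].tolist(),L[r,col].round(1).tolist(),round(float(wz[r,col]),1)) for r in (111,114,117,120,123,126)])
for row in (118,124,):
    m=(im[row,:,0].astype(int)-im[row,:,2]>70)&(wz[row]>8);m[:230]=0;m[400:]=0;i=np.where(m)[0];print(row,i.min(),i.max(),L[row,i.min()],L[row,i.max()])
E
```

```text
275 [(111, [223, 184, 130], [95.4, -33.1, 122.9], 0.4), (114, [236, 148, 73], [91.7, -31.4, 108.4], 15.0), (117, [228, 145, 80], [89.6, -31.5, 108.9], 14.5), (120, [124, 74, 29], [87.5, -31.7, 110.3], 13.1), (123, [85, 86, 83], [85.7, -32.4, 116.8], 6.5), (126, [217, 214, 210], [83.5, -32.6, 117.8], 5.5)]
290 [(111, [232, 197, 140], [95.2, -21.7, 123.7], -0.3), (114, [226, 141, 69], [91.5, -20.5, 108.0], 15.4), (117, [224, 138, 76], [89.3, -20.6, 108.8], 14.6), (120, [81, 49, 20], [87.3, -20.7, 110.7], 12.7), (123, [195, 190, 188], [85.5, -21.3, 118.1], 5.3), (126, [200, 198, 194], [83.2, -21.3, 117.7], 5.6)]
340 [(111, [193, 166, 130], [95.0, 16.2, 122.6], 0.8), (114, [227, 142, 69], [91.5, 15.4, 108.7], 14.7), (117, [226, 137, 73], [89.3, 15.5, 109.8], 13.6), (120, [70, 44, 30], [87.2, 15.6, 111.2], 12.2), (123, [223, 217, 215], [85.4, 15.9, 117.6], 5.8), (126, [203, 199, 197], [83.1, 15.9, 117.0], 6.4)]
360 [(111, [222, 187, 140], [95.3, 31.4, 122.5], 1.0), (114, [216, 130, 65], [91.7, 29.8, 108.0], 15.5), (117, [212, 132, 67], [89.5, 30.0, 109.2], 14.3), (120, [103, 58, 24], [87.9, 30.8, 117.2], 6.2), (123, [165, 149, 138], [85.6, 30.9, 117.3], 6.2), (126, [172, 161, 153], [83.3, 30.8, 116.8], 6.6)]
118 262 369 [ 89.16178596 -41.11618592 109.45329841] [ 89.08460682  36.71838429 110.43324471]
124 263 369 [ 84.70586326 -40.4398155  109.70356542] [ 84.57532336  36.62900062 109.59046705]
```

Call:
servo_tool --pt "0 0 0 0 -0.011 0.15 40" --pt "0 0 0 0 -0.011 0.3 40" --pt "0 0 0 0 -0.011 0.4 40" --pt "0 0 0 0 -0.011 0.47 40" --pt "0 0 0 0 -0.011 0.495 40" --pt "0 0 0 0 -0.011 0.5 40" --pt "0 0 0 0 -0.011 0.505 40" --pt "0 0 0 0 -0.011 0.505 40"

```text
t: 5.42
ee_pos: [465.3, 379.7, 21.6]
orientation: [2.349, 2.086, 0.002]
ft_force: [0.1, -0.3, -6.8]
width: 48.4
grasp_force: 29.7
```

Call:
servo_tool --pt "0 0 0 0 0 0.003 40" --pt "0 0 0 0 0 0.006 40" --pt "0 0 0 0 0 0.008 40" --pt "0 0 0 0 0 0.008 40"

```text
t: 5.92
ee_pos: [465.3, 379.6, 20.8]
orientation: [-2.349, -2.086, -0.001]
ft_force: [-2.2, -3.0, 7.0]
width: 48.2
grasp_force: 29.7
```

Call:
servo_tool --pt "0 0 0 0 0 0 64" --pt "0 0 0 0 0 0 64" --pt "0 0 0 0 0 0 64" --pt "0 0 0 0 0 0 64" --pt "0 0 0 0 0 -0.2 64" --pt "0 0 0 0 0 -0.5 64" --pt "0 0 0 0 0 -0.8 0" --pt "0 0 0 0 0 -0.9 0" --pt "0 0 0 0 0 -0.9 0"

```text
t: 7.05
ee_pos: [465.8, 380.1, 201.3]
orientation: [2.349, 2.086, 0.006]
ft_force: [-0.6, -0.3, -0.8]
width: 37.5
grasp_force: 0.0
```

```bash
cat >> h.py <<'E'
S=[531,-17.5,-.28]
def L2W(x,y,z):
    a=S[2];return np.array([S[0]+x*np.cos(a)-y*np.sin(a),S[1]+x*np.sin(a)+y*np.cos(a),z])
E
python3 - <<'E'
from h import *
print(L2W(36,140,200)); step(L2W(36,140,200),-.28)
im,d,W=cloud("side"); save("pics/s2.png",im[190:440,210:420])
w=W.reshape(-1,3);w=w[np.isfinite(w).all(1)];d=w[:,:2]-[465.3,379.7];a=-.119
u=d[:,0]*np.cos(a)+d[:,1]*np.sin(a);v=-d[:,0]*np.sin(a)+d[:,1]*np.cos(a)
k=(abs(u)<30)&(abs(v)<84)&(w[:,2]>18)&(w[:,2]<70);print(k.sum(),w[k][:,2].max(),np.percentile(u[k],[1,99]),np.percentile(v[k],[1,99]))
k=(abs(u)<20)&(abs(v)<90)&(w[:,2]<70)
for b in range(-80,80,20): 
  q=w[k&(v>b)&(v<b+20),2];print(b,np.percentile(q,[5,50,98]).round(0) if len(q) else 0)
E
```

```text
[604.28778658 107.09895802 200.        ]
t 7.05 pos [465.8 380.1 201.3] yaw -0.118 F [-0.6 -0.3 -0.8] w 37.5  shift [-1.274  0.849  0.005] turn z 0.108
1234 62.33035119481115 [-26.44113273  22.35579029] [-68.43906936  70.06277051]
-80 [ 9. 19. 42.]
-60 [ 9. 22. 41.]
-40 [12. 21. 41.]
-20 [36. 41. 45.]
0 [38. 46. 52.]
20 [11. 52. 58.]
40 [ 9. 52. 61.]
60 [ 5. 12. 55.]
```

View pics/s2.png

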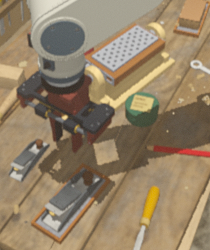

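The plane sits sole down in tray A at crop (75,205), and the board is now bare with the plate up. Next is the bolt.

Call:
servo_tool --pt "0 0 0.02 -0.2 0.13 0 0" --pt "0 0 0.05 -0.45 0.3 0 0" --pt "0 0 0.09 -0.7 0.47 0 0" --pt "0 0 0.108 -0.95 0.63 0 0" --pt "0 0 0.108 -0.99 0.66 0 0" --pt "0 0 0.108 -0.99 0.66 0 0" --pt "0 0 0.108 -0.99 0.66 0 0"

```text
t: 7.98
ee_pos: [571.7, 168.3, 198.6]
orientation: [-2.508, -1.89, 0.002]
ft_force: [-0.1, 0.2, 0.8]
width: 0.7
grasp_force: 0.0
```

```bash
python3 - <<'E'
from h import *
step(L2W(36,140,175),-.28)
im,d,W=wcloud();save("pics/w3.png",im); np.savez("w3.npz",im=im,W=W)
w=W.reshape(-1,3);c=im.reshape(-1,3).astype(int);k=np.isfinite(w).all(1)
e=L2W(36,170,0);
k&=(np.hypot(w[:,0]-e[0],w[:,1]-e[1])<25)&(w[:,2]>128)&(w[:,2]<155);q=w[k]
a=S[2];l=np.stack([(q[:,0]-S[0])*np.cos(a)+(q[:,1]-S[1])*np.sin(a),-(q[:,0]-S[0])*np.sin(a)+(q[:,1]-S[1])*np.cos(a),q[:,2]],1)
print(len(l), np.percentile(l,[2,50,98],axis=0).round(1) if len(l) else "")
E
```

```text
t 7.975 pos [571.7 168.3 198.6] yaw -0.279 F [-0.1  0.2  0.8] w 0.7  shift [-0.249  0.241  0.118] turn z 0.001
585 [[ 32.2 163.6 129.1]
 [ 37.7 172.1 146.9]
 [ 45.1 176.5 149.2]]
```

View pics/w3.png

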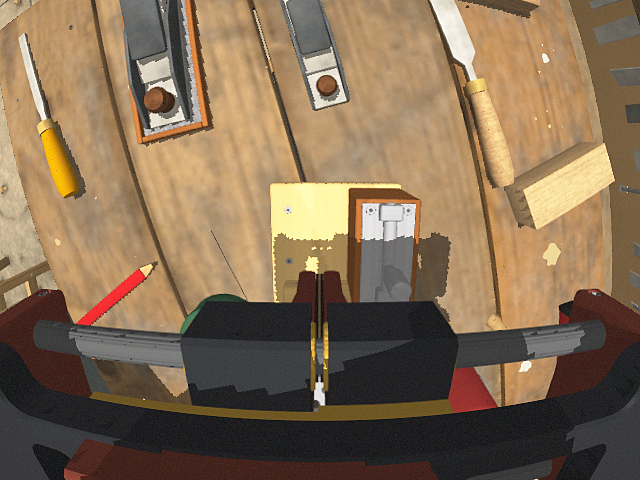

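Call:
servo_tool --pt "0 0 0 -0.13 0.12 0 0" --pt "0 0 0 -0.249 0.245 0 0" --pt "0 0 0 -0.249 0.245 0.1 0" --pt "0 0 0 -0.249 0.245 0.3 0" --pt "0 0 0 -0.249 0.245 0.33 0" --pt "0 0 0 -0.249 0.245 0.33 0"

```text
t: 8.78
ee_pos: [605.8, 106.7, 133.7]
orientation: [-2.509, -1.891, 0.001]
ft_force: [0.4, -0.1, -0.4]
width: 0.3
grasp_force: 0.0
```

```bash
python3 - <<'E'
from h import *
step(L2W(37,181,132),-.28)
E
```

```text
t 8.775 pos [605.8 106.7 133.7] yaw -0.279 F [ 0.4 -0.1 -0.4] w 0.3  shift [ 0.205 -0.003  0.009] turn z 0.001
```

Call:
servo_tool --pt "0 0 0 0.04 0 0 0" --pt "0 0 0 0.08 0 0 0" --pt "0 0 0 0.11 0 0 0" --pt "0 0 0 0.14 0 0 0" --pt "0 0 0 0.17 0 0 0" --pt "0 0 0 0.19 0 0 0" --pt "0 0 0 0.205 0 0 0" --pt "0 0 0 0.205 0 0 0"

```text
t: 9.78
ee_pos: [616.9, 143.7, 133.4]
orientation: [2.509, 1.889, -0.004]
ft_force: [-1.1, -8.9, 4.7]
width: 0.6
grasp_force: 4.6
```

Call:
servo_tool --pt "0 0 0 0.006 0 0 0" --pt "0 0 0 0.012 0 0 0" --pt "0 0 0 0.012 0 0 0"

```text
t: 10.15
ee_pos: [617.0, 144.1, 133.5]
orientation: [2.508, 1.888, -0.008]
ft_force: [-3.6, -17.0, 8.6]
width: 0.5
grasp_force: 8.5
```

The bolt is at its stop and drawn. I'll clear the knob, then push down on the board's -x ledge.

Call:
servo_tool --pt "0 0 0 -0.06 0 0 0" --pt "0 0 0 -0.08 0 -0.15 0" --pt "0 0 0 -0.2 -0.05 -0.3 0" --pt "0 0 0 -0.45 -0.2 -0.3 0" --pt "0 0 0 -0.7 -0.35 -0.3 0" --pt "0 0 0 -0.9 -0.46 -0.3 0" --pt "0 0 0 -0.98 -0.5 -0.2 0" --pt "0 0 0 -0.98 -0.5 -0.05 0" --pt "0 0 0 -0.98 -0.5 0 0" --pt "0 0 0 -0.98 -0.5 0 0"

```text
t: 11.4
ee_pos: [467.5, -12.9, 133.1]
orientation: [-2.509, -1.889, 0.001]
ft_force: [-0.4, 0.6, -0.4]
width: 0.3
grasp_force: 0.0
```

```bash
cat >> h.py <<'E'
def loc(w):
    a=S[2];w=np.asarray(w);d=w[...,:2]-S[:2]
    return np.stack([d[...,0]*np.cos(a)+d[...,1]*np.sin(a),-d[...,0]*np.sin(a)+d[...,1]*np.cos(a),w[...,2]],-1)
E
cat > look.py <<'E'
from h import *
p,R,o=pose();print("t",o["t"],"local TCP",loc(p).round(1),"yaw",np.arctan2(R[1,1],R[0,1]).round(3),"F",np.round(o["ft_force"],1))
for n in("scene","side"):
    im,d,W=cloud(n);l=loc(W).reshape(-1,3);l=l[np.isfinite(l).all(1)]
    k=(abs(l[:,1]+60)<35)&(abs(l[:,0])<70)&(l[:,2]>30)&(l[:,2]<165);q=l[k]
    print(n,"x: z-profile",[(x,len(q[abs(q[:,0]-x)<4]),*np.percentile(q[abs(q[:,0]-x)<4][:,2],[10,90]).round(0)) for x in range(-64,68,8) if (abs(q[:,0]-x)<4).sum()>5])
    k=(abs(l[:,0]-36)<12)&(l[:,1]>150)&(l[:,1]<220)&(l[:,2]>128)&(l[:,2]<146); print("knob",l[k].mean(0).round(1) if k.sum() else None)
E
python3 look.py
```

```text
t 11.4 local TCP [-62.3 -13.1 133.1] yaw -0.28 F [-0.4  0.6 -0.4]
scene x: z-profile [(-56, 61, np.float64(94.0), np.float64(115.0)), (-48, 133, np.float64(89.0), np.float64(115.0)), (-40, 79, np.float64(110.0), np.float64(118.0)), (-32, 97, np.float64(111.0), np.float64(123.0)), (-24, 68, np.float64(114.0), np.float64(124.0)), (-16, 71, np.float64(115.0), np.float64(124.0)), (-8, 71, np.float64(116.0), np.float64(124.0)), (0, 68, np.float64(117.0), np.float64(126.0)), (8, 71, np.float64(115.0), np.float64(125.0)), (16, 75, np.float64(116.0), np.float64(124.0)), (24, 66, np.float64(117.0), np.float64(125.0)), (32, 71, np.float64(117.0), np.float64(126.0)), (40, 36, np.float64(113.0), np.float64(125.0)), (48, 51, np.float64(113.0), np.float64(119.0)), (56, 35, np.float64(112.0), np.float64(117.0))]
knob [ 33.4 194.  137.3]
side x: z-profile [(-56, 70, np.float64(91.0), np.float64(111.0)), (-48, 68, np.float64(90.0), np.float64(113.0)), (-40, 28, np.float64(110.0), np.float64(117.0)), (-32, 16, np.float64(113.0), np.float64(121.0)), (-24, 14, np.float64(119.0), np.float64(124.0)), (-16, 18, np.float64(118.0), np.float64(123.0)), (-8, 24, np.float64(120.0), np.float64(124.0)), (0, 30, np.float64(119.0), np.float64(124.0)), (8, 33, np.float64(120.0), np.float64(124.0)), (16, 35, np.float64(120.0), np.float64(125.0)), (24, 36, np.float64(120.0), np.float64(126.0)), (32, 36, np.float64(121.0), np.float64(125.0)), (40, 15, np.float64(120.0), np.float64(123.0)), (48, 31, np.float64(114.0), np.float64(118.0)), (56, 19, np.float64(112.0), np.float64(116.0))]
knob [ 34.3 199.5 138.2]
```

Call:
servo_tool --pt "0 0 0 0 0 0.07 0" --pt "0 0 0 0 0 0.11 0" --pt "0 0 0 0 0 0.15 0" --pt "0 0 0 0 0 0.19 0" --pt "0 0 0 0 0 0.23 0" --pt "0 0 0 0 0 0.275 0" --pt "0 0 0 0 0 0.28 0"

```text
t: 12.38
ee_pos: [466.8, -13.2, 76.6]
orientation: [-2.509, -1.888, 0.002]
ft_force: [-2.5, -0.4, -0.1]
width: 0.1
grasp_force: 1.1
```

```bash
python3 look.py
```

```text
t 12.375 local TCP [-62.9 -13.6  76.6] yaw -0.281 F [-2.5 -0.4 -0.1]
scene x: z-profile [(-64, 15, np.float64(93.0), np.float64(150.0)), (-56, 56, np.float64(95.0), np.float64(120.0)), (-48, 137, np.float64(85.0), np.float64(110.0)), (-40, 93, np.float64(107.0), np.float64(120.0)), (-32, 91, np.float64(108.0), np.float64(121.0)), (-24, 76, np.float64(112.0), np.float64(122.0)), (-16, 74, np.float64(113.0), np.float64(123.0)), (-8, 79, np.float64(114.0), np.float64(123.0)), (0, 68, np.float64(117.0), np.float64(125.0)), (8, 78, np.float64(116.0), np.float64(137.0)), (16, 77, np.float64(118.0), np.float64(128.0)), (24, 74, np.float64(120.0), np.float64(128.0)), (32, 73, np.float64(120.0), np.float64(128.0)), (40, 29, np.float64(119.0), np.float64(127.0)), (48, 67, np.float64(116.0), np.float64(123.0)), (56, 21, np.float64(116.0), np.float64(123.0))]
knob [ 33.9 196.3 137.2]
side x: z-profile [(-56, 6, np.float64(89.0), np.float64(106.0)), (-48, 10, np.float64(84.0), np.float64(96.0)), (8, 10, np.float64(121.0), np.float64(164.0)), (16, 16, np.float64(120.0), np.float64(125.0)), (24, 16, np.float64(123.0), np.float64(127.0)), (32, 13, np.float64(124.0), np.float64(128.0))]
knob [ 34.4 199.4 139. ]
```

The finger is narrower than I assumed and slid past the edge, leaving the board tilted about 4°. I'll lift and take a bite further in.

Call:
servo_tool --pt "0 0 0 0 -0.03 -0.1 0" --pt "0 0 0 0 -0.02 -0.25 0" --pt "0 0 0 0 0.06 -0.25 0" --pt "0 0 0 0 0.065 -0.2 0" --pt "0 0 0 0 0.065 -0.16 0" --pt "0 0 0 0 0.065 -0.12 0" --pt "0 0 0 0 0.06 -0.08 0" --pt "0 0 0 0 0.055 -0.04 0" --pt "0 0 0 0 0.05 0 0" --pt "0 0 0 0 0.05 0 0"

```text
t: 13.72
ee_pos: [476.4, -15.9, 76.7]
orientation: [-2.509, -1.888, 0.002]
ft_force: [-1.3, -0.0, 0.5]
width: 0.4
grasp_force: 0.0
```

```bash
python3 look.py
```

```text
t 13.725 local TCP [-52.9 -13.5  76.7] yaw -0.281 F [-1.3 -0.   0.5]
scene x: z-profile [(-64, 8, np.float64(105.0), np.float64(163.0)), (-56, 16, np.float64(96.0), np.float64(132.0)), (-48, 43, np.float64(74.0), np.float64(119.0)), (-40, 147, np.float64(76.0), np.float64(96.0)), (-32, 113, np.float64(86.0), np.float64(103.0)), (-24, 109, np.float64(98.0), np.float64(111.0)), (-16, 104, np.float64(104.0), np.float64(117.0)), (-8, 113, np.float64(111.0), np.float64(125.0)), (0, 103, np.float64(117.0), np.float64(131.0)), (8, 102, np.float64(126.0), np.float64(139.0)), (16, 88, np.float64(131.0), np.float64(142.0)), (24, 75, np.float64(133.0), np.float64(153.0)), (32, 84, np.float64(137.0), np.float64(147.0)), (40, 14, np.float64(139.0), np.float64(145.0)), (48, 9, np.float64(130.0), np.float64(135.0))]
knob [ 34.9 193.  138.4]
side x: z-profile [(-48, 19, np.float64(75.0), np.float64(81.0)), (-40, 24, np.float64(77.0), np.float64(94.0)), (16, 14, np.float64(135.0), np.float64(143.0)), (24, 19, np.float64(136.0), np.float64(147.0)), (32, 10, np.float64(139.0), np.float64(144.0))]
knob [ 34.5 199.4 137.8]
```

The board is at about -41°. Next I'll push the raised +x edge across from the +x side.

Call:
servo_tool --pt "0 0 0 0 -0.02 -0.15 0" --pt "0 0 0 -0.05 -0.02 -0.42 0" --pt "0 0 0 -0.05 0.05 -0.58 0" --pt "0 0 0 -0.05 0.3 -0.58 0" --pt "0 0 0 -0.05 0.55 -0.58 0" --pt "0 0 0 -0.05 0.64 -0.5 0" --pt "0 0 0 -0.05 0.64 -0.3 0" --pt "0 0 0 -0.05 0.64 -0.22 0" --pt "0 0 0 -0.05 0.64 -0.22 0"

```text
t: 14.95
ee_pos: [596.5, -60.9, 120.7]
orientation: [-2.509, -1.888, 0.003]
ft_force: [1.1, -0.5, 0.1]
width: 0.5
grasp_force: 0.0
```

```bash
python3 look.py
```

```text
t 14.95 local TCP [ 74.9 -23.6 120.7] yaw -0.28 F [ 1.1 -0.5  0.1]
scene x: z-profile [(-48, 32, np.float64(74.0), np.float64(82.0)), (-40, 138, np.float64(75.0), np.float64(96.0)), (-32, 119, np.float64(82.0), np.float64(102.0)), (-24, 110, np.float64(98.0), np.float64(110.0)), (-16, 98, np.float64(104.0), np.float64(117.0)), (-8, 110, np.float64(111.0), np.float64(125.0)), (0, 106, np.float64(119.0), np.float64(132.0)), (8, 108, np.float64(123.0), np.float64(138.0)), (16, 79, np.float64(130.0), np.float64(142.0)), (24, 74, np.float64(134.0), np.float64(142.0)), (32, 92, np.float64(138.0), np.float64(147.0)), (40, 21, np.float64(138.0), np.float64(144.0)), (48, 6, np.float64(131.0), np.float64(134.0)), (64, 39, np.float64(133.0), np.float64(161.0))]
knob [ 36.3 193.3 137.2]
side x: z-profile [(-48, 43, np.float64(72.0), np.float64(81.0)), (-40, 121, np.float64(79.0), np.float64(97.0)), (-32, 79, np.float64(92.0), np.float64(103.0)), (-24, 78, np.float64(101.0), np.float64(110.0)), (-16, 73, np.float64(108.0), np.float64(118.0)), (-8, 80, np.float64(114.0), np.float64(125.0)), (0, 73, np.float64(122.0), np.float64(131.0)), (8, 85, np.float64(128.0), np.float64(139.0)), (16, 45, np.float64(134.0), np.float64(141.0)), (24, 58, np.float64(135.0), np.float64(142.0)), (32, 71, np.float64(139.0), np.float64(146.0)), (64, 26, np.float64(127.0), np.float64(161.0))]
knob [ 34.2 199.5 138.5]
```

Call:
servo_tool --pt "0 0 0 0 -0.06 0 0" --pt "0 0 0 0 -0.11 0 0" --pt "0 0 0 0 -0.137 -0.02 0" --pt "0 0 0 0 -0.165 -0.06 0" --pt "0 0 0 0 -0.2 -0.095 0" --pt "0 0 0 0 -0.24 -0.1 0" --pt "0 0 0 0 -0.28 -0.105 0" --pt "0 0 0 0 -0.33 -0.112 0" --pt "0 0 0 0 -0.38 -0.115 0" --pt "0 0 0 0 -0.385 -0.115 0"

```text
t: 16.3
ee_pos: [521.6, -39.2, 144.0]
orientation: [-2.508, -1.888, 0.003]
ft_force: [-0.4, 0.2, 0.5]
width: 0.2
grasp_force: 0.1
```

```bash
python3 look.py
```

```text
t 16.3 local TCP [ -3.1 -23.5 144. ] yaw -0.28 F [-0.4  0.2  0.5]
scene x: z-profile [(-40, 57, np.float64(122.0), np.float64(143.0)), (-32, 150, np.float64(118.0), np.float64(146.0)), (-24, 103, np.float64(141.0), np.float64(152.0)), (-16, 55, np.float64(119.0), np.float64(155.0)), (-8, 59, np.float64(87.0), np.float64(156.0)), (0, 72, np.float64(133.0), np.float64(157.0)), (8, 21, np.float64(122.0), np.float64(146.0)), (16, 17, np.float64(106.0), np.float64(127.0)), (24, 10, np.float64(96.0), np.float64(112.0)), (32, 11, np.float64(92.0), np.float64(98.0))]
knob [ 36.5 194.4 137.2]
side x: z-profile [(-40, 57, np.float64(121.0), np.float64(141.0)), (-32, 127, np.float64(118.0), np.float64(146.0)), (-24, 66, np.float64(143.0), np.float64(152.0)), (-16, 28, np.float64(130.0), np.float64(157.0)), (-8, 22, np.float64(138.0), np.float64(160.0)), (0, 20, np.float64(130.0), np.float64(140.0))]
knob [ 34.4 199.2 138.6]
```

Call:
servo_tool --pt "0 0 0 0 -0.05 0.015 0" --pt "0 0 0 0 -0.085 0.025 0" --pt "0 0 0 0 -0.12 0.04 0" --pt "0 0 0 0 -0.095 -0.04 0" --pt "0 0 0 0 -0.2 -0.04 0" --pt "0 0 0 0 -0.2 0.04 0" --pt "0 0 0 0 -0.205 0.08 0" --pt "0 0 0 0 -0.212 0.11 0" --pt "0 0 0 0 -0.218 0.13 0" --pt "0 0 0 0 -0.22 0.135 0"

```text
t: 17.65
ee_pos: [480.6, -27.4, 116.0]
orientation: [-2.509, -1.888, 0.003]
ft_force: [0.5, 1.6, -0.0]
width: 0.7
grasp_force: 0.0
```

```bash
python3 look.py
```

```text
t 17.65 local TCP [-45.7 -23.5 116. ] yaw -0.28 F [ 0.5  1.6 -0. ]
scene x: z-profile [(-56, 101, np.float64(97.0), np.float64(155.0)), (-48, 155, np.float64(94.0), np.float64(134.0)), (-40, 97, np.float64(113.0), np.float64(154.0)), (-32, 102, np.float64(113.0), np.float64(125.0)), (-24, 60, np.float64(116.0), np.float64(126.0)), (-16, 79, np.float64(116.0), np.float64(126.0)), (-8, 58, np.float64(115.0), np.float64(125.0)), (0, 82, np.float64(116.0), np.float64(126.0)), (8, 54, np.float64(115.0), np.float64(125.0)), (16, 58, np.float64(114.0), np.float64(122.0)), (24, 81, np.float64(116.0), np.float64(125.0)), (32, 53, np.float64(114.0), np.float64(124.0)), (40, 36, np.float64(114.0), np.float64(121.0)), (48, 60, np.float64(111.0), np.float64(116.0)), (56, 35, np.float64(109.0), np.float64(115.0))]
knob [ 35.8 194.1 136.5]
side x: z-profile [(-56, 106, np.float64(92.0), np.float64(148.0)), (-48, 66, np.float64(98.0), np.float64(117.0)), (-40, 24, np.float64(112.0), np.float64(118.0)), (-32, 25, np.float64(112.0), np.float64(123.0)), (-16, 10, np.float64(121.0), np.float64(125.0)), (-8, 9, np.float64(119.0), np.float64(126.0)), (0, 29, np.float64(118.0), np.float64(124.0)), (8, 21, np.float64(120.0), np.float64(124.0)), (16, 29, np.float64(117.0), np.float64(123.0)), (24, 36, np.float64(117.0), np.float64(124.0)), (32, 19, np.float64(119.0), np.float64(124.0)), (40, 15, np.float64(114.0), np.float64(118.0)), (48, 29, np.float64(111.0), np.float64(115.0)), (56, 19, np.float64(109.0), np.float64(113.0))]
knob [ 34.8 199.1 137.5]
```

The board is level within about 2° with the ridged side up. Now I'll go round to the +y side of the knob.

Call:
servo_tool --pt "0 0 0 0 0 -0.15 0" --pt "0 0 0 0 0.05 -0.38 0" --pt "0 0 0 0.2 0.2 -0.42 0" --pt "0 0 0 0.48 0.38 -0.42 0" --pt "0 0 0 0.75 0.41 -0.42 0" --pt "0 0 0 0.97 0.41 -0.42 0" --pt "0 0 0 0.97 0.41 -0.42 0"

```text
t: 18.62
ee_pos: [614.8, 138.8, 201.1]
orientation: [2.507, 1.893, 0.002]
ft_force: [0.3, -0.9, -0.0]
width: 0.3
grasp_force: 0.0
```

Call:
servo_tool --pt "0 0 0 0.2 0 0 0" --pt "0 0 0 0.28 0 0 0" --pt "0 0 0 0.28 0 0.15 0" --pt "0 0 0 0.28 0 0.33 0" --pt "0 0 0 0.28 0 0.345 0" --pt "0 0 0 0.28 0 0.345 0"

```text
t: 19.38
ee_pos: [629.6, 189.4, 133.2]
orientation: [2.51, 1.888, 0.0]
ft_force: [0.3, -0.3, 1.5]
width: 0.4
grasp_force: 0.0
```

```bash
python3 look.py | grep -v scene
```

```text
t 19.375 local TCP [ 37.6 226.1 133.2] yaw -0.281 F [ 0.3 -0.3  1.5]
knob [ 36.2 203.1 138.1]
side x: z-profile [(-56, 74, np.float64(92.0), np.float64(113.0)), (-48, 103, np.float64(94.0), np.float64(117.0)), (-40, 59, np.float64(113.0), np.float64(119.0)), (-32, 77, np.float64(114.0), np.float64(124.0)), (-24, 32, np.float64(121.0), np.float64(126.0)), (-16, 60, np.float64(119.0), np.float64(126.0)), (-8, 27, np.float64(120.0), np.float64(124.0)), (0, 66, np.float64(117.0), np.float64(125.0)), (8, 28, np.float64(121.0), np.float64(125.0)), (16, 43, np.float64(117.0), np.float64(123.0)), (24, 57, np.float64(117.0), np.float64(124.0)), (32, 26, np.float64(119.0), np.float64(124.0)), (40, 23, np.float64(115.0), np.float64(119.0)), (48, 39, np.float64(111.0), np.float64(116.0)), (56, 27, np.float64(109.0), np.float64(113.0))]
knob [ 34.7 207.3 137.7]
```

Call:
servo_tool --pt "0 0 0 -0.04 0 0 0" --pt "0 0 0 -0.07 0 0 0" --pt "0 0 0 -0.1 0 0 0" --pt "0 0 0 -0.13 0 0 0" --pt "0 0 0 -0.15 0 0 0" --pt "0 0 0 -0.17 0 0 0" --pt "0 0 0 -0.185 0 0 0" --pt "0 0 0 -0.2 0 0 0" --pt "0 0 0 -0.2 0 0 0"

```text
t: 20.6
ee_pos: [618.4, 152.1, 132.5]
orientation: [-2.51, -1.888, -0.002]
ft_force: [2.3, 4.9, 0.1]
width: 0.7
grasp_force: 2.5
```

```bash
python3 look.py | head -1
```

```text
t 20.6 local TCP [ 37.1 187.2 132.5] yaw -0.281 F [2.3 4.9 0.1]
```

Commanded 40 mm, went 38.9. I'll press a little further to find the stop.

Call:
servo_tool --pt "0 0 0 -0.007 0 0 0" --pt "0 0 0 -0.014 0 0 0" --pt "0 0 0 -0.02 0 0 0" --pt "0 0 0 -0.02 0 0 0"

```text
t: 21.2
ee_pos: [618.3, 151.4, 132.7]
orientation: [-2.509, -1.887, -0.01]
ft_force: [4.2, 17.8, -2.7]
width: 0.3
grasp_force: 9.3
```

```bash
python3 look.py | head -1
```

```text
t 21.2 local TCP [ 37.2 186.5 132.7] yaw -0.281 F [ 4.2 17.8 -2.7]
```

That stop is at the predicted home position (186.1). I'll retreat and verify.

Call:
servo_tool --pt "0 0 0 0.06 0 0 0" --pt "0 0 0 0.1 0 -0.2 0" --pt "0 0 0 0.2 -0.1 -0.5 0" --pt "0 0 0 0.4 -0.3 -0.6 0" --pt "0 0 0 0.4 -0.5 -0.6 0" --pt "0 0 0 0.4 -0.5 -0.6 0" --pt "0 0 0 0.4 -0.5 -0.6 0"

```text
t: 22.18
ee_pos: [543.3, 251.9, 252.3]
orientation: [2.51, 1.889, -0.001]
ft_force: [0.2, -0.1, 0.6]
width: 0.1
grasp_force: 0.0
```

```bash
python3 - <<'E'
from look import *
im,d,W=cloud("side"); save("pics/f.png",cv2.resize(im[170:440,210:430],None,fx=2.2,fy=2.2))
for n in("scene","side"):
    im,d,W=cloud(n);w=W.reshape(-1,3);w=w[np.isfinite(w).all(1)]
    k=(abs(w[:,0]-651)<40)&(abs(w[:,1]+9)<40)&(w[:,2]>183)&(w[:,2]<192);print("can",np.median(w[k],0))
    k=(abs(w[:,0]-437)<55)&(abs(w[:,1]-77)<55)&(w[:,2]>38)&(w[:,2]<50);print("tin",np.mean(w[k],0))
E
```

```text
t 22.175 local TCP [-62.6 262.3 252.3] yaw -0.28 F [ 0.2 -0.1  0.6]
scene x: z-profile [(-56, 48, np.float64(94.0), np.float64(112.0)), (-48, 141, np.float64(93.0), np.float64(117.0)), (-40, 71, np.float64(112.0), np.float64(119.0)), (-32, 92, np.float64(114.0), np.float64(124.0)), (-24, 66, np.float64(116.0), np.float64(126.0)), (-16, 81, np.float64(114.0), np.float64(126.0)), (-8, 50, np.float64(115.0), np.float64(125.0)), (0, 82, np.float64(115.0), np.float64(125.0)), (8, 61, np.float64(115.0), np.float64(126.0)), (16, 61, np.float64(115.0), np.float64(122.0)), (24, 79, np.float64(115.0), np.float64(125.0)), (32, 52, np.float64(114.0), np.float64(124.0)), (40, 43, np.float64(113.0), np.float64(120.0)), (48, 46, np.float64(110.0), np.float64(116.0)), (56, 40, np.float64(110.0), np.float64(114.0))]
knob [ 36.3 164.3 137.6]
side x: z-profile [(-56, 76, np.float64(93.0), np.float64(113.0)), (-48, 102, np.float64(92.0), np.float64(117.0)), (-40, 56, np.float64(113.0), np.float64(118.0)), (-32, 83, np.float64(116.0), np.float64(125.0)), (-24, 32, np.float64(122.0), np.float64(126.0)), (-16, 62, np.float64(119.0), np.float64(125.0)), (-8, 27, np.float64(121.0), np.float64(124.0)), (0, 65, np.float64(118.0), np.float64(125.0)), (8, 26, np.float64(121.0), np.float64(125.0)), (16, 44, np.float64(117.0), np.float64(121.0)), (24, 59, np.float64(118.0), np.float64(125.0)), (32, 27, np.float64(119.0), np.float64(123.0)), (40, 24, np.float64(115.0), np.float64(119.0)), (48, 36, np.float64(111.0), np.float64(115.0)), (56, 26, np.float64(109.0), np.float64(114.0))]
knob None
can [649.16998254 -11.46316778 187.43521099]
tin [436.37856287  74.85966287  42.81836797]
can [639.84785618 -11.88457562 186.4846092 ]
tin [436.4415798   79.95158413  42.7330164 ]
```

View pics/f.png

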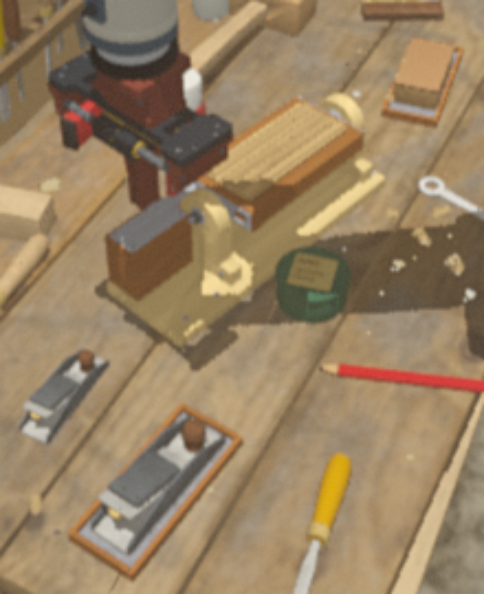

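The final view shows the strop ridges up at (285,150) and level, and the plane flat in the tray at (160,490). The tin and can haven't moved; the scene camera puts the can within 0.5 mm of its start, and the side view of it is blocked by the gripper. The knob reads 30 mm back from its drawn position, so the bolt is home.

```bash
python3 -c "
from workcell import ctrl
print(ctrl.close_job())"
```

```text
the job is handed in; nothing more can be done
None
```

The job is handed in at about 22 s: the plane is parked sole down in the empty tray, the board is level with the strop up, the bolt is fully home, and the can, tin and cork block are where they were.

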